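Find the rocking corner of the setup plate and press its shim flat

TASK

One corner of the model-car setup plate rocks. Press down on the plate's corners with a fingertip until you find the corner that dips, then press down the hinged shim leaf in the window at that corner until it lies flat. Leave the other three leaves standing, leave the plate lying in its stand, and do not disturb the wheel, screwdriver or jar.

Things in the scene. Friction and masses are not known exactly. Their poses are not given: they have to be found in the camera images.
- stand: The setup stand: a dark-steel base 200 x 200 x 10 mm fixed to the bench at any yaw, with a 27 mm high foot set at each corner under the plate. Origin: centre of its underside, on the bench top; z up; sides along x and y.
- plate: Square aluminium plate 190 x 190 x 8 mm, about 0.6 kg, lying loose and level on the stand's four feet, top 38 mm above the bench. Origin: centre of its underside. Three corners are firm; one, looking like the rest, has a gap below: pressed with 2 to 4 N it dips about 4 mm until it meets a stop, and rises again when let go. Which one differs each time; only pressing shows it.
- corner_1 (a point): Point on the top face of the plate at corner 1, 11 mm in from both edges, 119 mm from the plate's centre along the diagonal: the place to press that corner. Corners are numbered anticlockwise from above.
- window_1 (a point): Centre of the 41 mm square window in the plate at corner 1, level with the plate's top, 71 mm from the plate's centre. That corner's steel shim leaf (30 x 28 x 4 mm) stands tilted up in it, its free edge about 12 mm past this centre (towards the stand's -x) and 15 mm above the plate. Pressed straight down here it resists with 4 to 7 N, folds flat on its block and goes hard, its top then 3 mm above the plate's; it stays where it is left.
- corner_2 (a point): Point on the top face of the plate at corner 2, 11 mm in from both edges, 119 mm from the plate's centre along the diagonal: the place to press that corner. Corners are numbered anticlockwise from above.
- window_2 (a point): Centre of the 41 mm square window in the plate at corner 2, level with the plate's top, 71 mm from the plate's centre. That corner's steel shim leaf (30 x 28 x 4 mm) stands tilted up in it, its free edge about 12 mm past this centre (towards the stand's -x) and 15 mm above the plate. Pressed straight down here it resists with 4 to 7 N, folds flat on its block and goes hard, its top then 3 mm above the plate's; it stays where it is left.
- corner_3 (a point): Point on the top face of the plate at corner 3, 11 mm in from both edges, 119 mm from the plate's centre along the diagonal: the place to press that corner. Corners are numbered anticlockwise from above.
- window_3 (a point): Centre of the 41 mm square window in the plate at corner 3, level with the plate's top, 71 mm from the plate's centre. That corner's steel shim leaf (30 x 28 x 4 mm) stands tilted up in it, its free edge about 12 mm past this centre (towards the stand's -x) and 15 mm above the plate. Pressed straight down here it resists with 4 to 7 N, folds flat on its block and goes hard, its top then 3 mm above the plate's; it stays where it is left.
- corner_4 (a point): Point on the top face of the plate at corner 4, 11 mm in from both edges, 119 mm from the plate's centre along the diagonal: the place to press that corner. Corners are numbered anticlockwise from above.
- window_4 (a point): Centre of the 41 mm square window in the plate at corner 4, level with the plate's top, 71 mm from the plate's centre. That corner's steel shim leaf (30 x 28 x 4 mm) stands tilted up in it, its free edge about 12 mm past this centre (towards the stand's -x) and 15 mm above the plate. Pressed straight down here it resists with 4 to 7 N, folds flat on its block and goes hard, its top then 3 mm above the plate's; it stays where it is left.
- leaf_a (a joint): Angle of one of the four hinged shim leaves in rad: 0 is flat, 0.36 to 0.44 is standing tilted as at the start. Which corner's leaf this is differs each time and is not told. Folding the leaf of the rocking corner flat raises that foot and takes up the gap.
- leaf_b (a joint): Angle of one of the four hinged shim leaves in rad: 0 is flat, 0.36 to 0.44 is standing tilted as at the start. Which corner's leaf this is differs each time and is not told. Folding the leaf of the rocking corner flat raises that foot and takes up the gap.
- leaf_c (a joint): Angle of one of the four hinged shim leaves in rad: 0 is flat, 0.36 to 0.44 is standing tilted as at the start. Which corner's leaf this is differs each time and is not told. Folding the leaf of the rocking corner flat raises that foot and takes up the gap.
- leaf_d (a joint): Angle of one of the four hinged shim leaves in rad: 0 is flat, 0.36 to 0.44 is standing tilted as at the start. Which corner's leaf this is differs each time and is not told. Folding the leaf of the rocking corner flat raises that foot and takes up the gap.
- wheel: Bystander: a loose model-car wheel lying on its side, 66 mm across, 38 mm high. Origin under its centre.
- driver: Bystander: a loose screwdriver lying on the bench. Origin near its middle.
- jar: Bystander: a small closed jar, 48 mm across, 60 mm high, standing on the bench. Origin under its centre.

How it is judged (in metres and radians):
On the way, in this order (a step that is already met when the one before it is completed fails the run):
1. the rocking corner of the plate has been pressed down by more than 2.5 mm while its shim leaf still stood (z of any of corner_1, corner_2, corner_3, corner_4 in the frame of stand below 0.0355 m and value of joint leaf_c above 0.3 rad and contact force between the fingers and plate above 0.5 N), for 0.05 s.
2. the shim leaf of that corner is pressed flat (value of joint leaf_c below 0.06 rad), for 0.2 s.
At the end, for the whole second after the job is handed in: The shim leaf of the rocking corner is flat (within 0.06 rad), the other three leaves still stand (above 0.30 rad), and the plate lies level (within 0.015 rad), at rest and in place on its stand (within 10 mm). Wheel, screwdriver and jar are within 20 mm of where they stood (value of joint leaf_c below 0.06 rad and value of joint each of leaf_a, leaf_b, leaf_d above 0.3 rad and angle between plate's own z axis and vertical below 0.015 rad and horizontal distance between plate and stand below 0.01 m and z of plate in the frame of stand between 0.0285 and 0.032 m and linear speed of plate below 0.01 m/s and distance of each of wheel, driver, jar from where it was at the start of the episode below 0.02 m); the robot touches nothing.
It fails at once if the leaf of a firm corner is folded down (value of joint any of leaf_a, leaf_b, leaf_d below 0.27 rad).
It fails at once if the plate is lifted off its stand (z of plate in the frame of stand above 0.04 m or angle between plate's own z axis and vertical above 0.15 rad).
It fails at once if a bystander is lifted or pushed about (distance of any of wheel, driver, jar from where it was at the start of the episode above 0.02 m).
It also fails if it takes over 51 s, if anything falls off the work surface, if the arm or the gripper's body presses on something with over 40 N, if the wrist force passes 120 N, or if a joint passes its speed limit or range.

ROBOT

A 6-joint arm with a two-finger parallel gripper is mounted at the origin on the work surface. World frame = base frame: x ahead of the robot, y to its left, z up, the work surface at z = 0. Lengths are in m, angles in degrees, forces in N, time in s.
With the tool pointing down it reaches from about 0.375 to 0.975 m from the base axis. Payload 3.8 kg.
Tool frame: the origin (TCP) lies where the fingers leave the gripper's body, on its centre line; the fingertips stand 64 mm ahead of it and the grasp point (between the pads) lies 45 mm ahead of it; z points along the fingers, y is the line along which they close (so a half turn about z gives the same grasp; the last joint's range is limited). The gripper opens to 88 mm and grips with 3 to 60 N. Pads are 18 mm wide; open, the fingers measure 123 mm over their backs; the gripper's body (75 mm by 187 mm) begins 45 mm behind the grasp point.
Start: joints at [70.823, 15.12, 91.902, -0, 72.978, -2.114], TCP at [0.198, 0.645, 0.303] pointing down, gripper open.
Joint ranges: [-150.88, 150.88], [-54.13, 125.18], [17.81, 147.31], [-75.09, 255.09], [0, 152.58], [-146.25, 146.25]. Speed limits (degrees/s): [147.25, 147.25, 180, 180, 180, 180].

INTERFACE

Orientations are given as a 3x3 rotation matrix whose columns are the frame's x, y, z axes.
In Python, from workcell import r, optics, order gives the robot as it stands.
- The arm moves only by the tool move_arm, never from a script. Its argument "series" is a list of rows, each a list of 7 numbers: the turn, a rotation vector about the tool's x, y, z in units of 6 degrees (1.0 is 6 degrees), then the shift along the tool's x, y, z in m, then the finger opening in m, from 0 to 0.0881. A call has 1 to 20 rows; each row is the pose to reach, as a shift and turn from the pose commanded when the call began, along the tool's axes at that moment; what a row does not reach only later rows make up. A row lasts 1/12 s, in which the tool goes at most 41.7 mm and 7.16 degrees, less where a joint would pass 70% of its speed; a pose out of reach is approached as far as the arm can. A call with a gripper value outside its range is refused whole. The fingers move at their own pace and stop on an object; "grip_force" is the grip in N (left out, the last holds). Time passes only in rows, so rows that repeat a pose let the fingers close. It gives the time, the measured TCP pose, the force, the opening and the grip force at its end, in the units of the state.
- r.get_state(): the state, without advancing time (a new reading comes with each control period).
- optics.camera(name): name is "side" or "top"; returns the picture (480x640x3 uint8, blue, green, red); there is no depth.
- optics.camera_info(name): a dict with "fovy" (degrees; the focal length in pixels is half the picture's height over the tangent of half this angle, whatever the lens; pixels are square), "cx", "cy" (the principal point, pixels), "distortion" ([k1, k2, p1, p2, k3] as OpenCV has them; the pictures are not rectified), "world_to_cam" (4x4, takes a point from world to camera coordinates). Camera axes: x right, y down, z forward; pixel columns grow to the right and rows downward; lengths in m; the calibration is good to about 2 mm. A picture is of the moment at which its call begins. camera_info takes no time and is no camera call.
- order.hand_in(): hands the job in; it is judged then, once.
Trained networks look in the newest picture that a camera, given by its name, has taken for a name from the list of things; names that differ only in an ending like _2 or _b are one class to them, and where a whole thing is asked for, a point or a joint stands for the part that bears it (a point fixed in the world has none). Each returns a list of dicts, best first, with "conf" (0 to 1); they miss things now and then, are a little off and sometimes report something else, mostly with a low value. They report only what shows in the picture. A call takes as long as a camera call.
- optics.boxes_of(camera, query): "point" ([x, y, z] in m, in the coordinates of the camera as it stood for that picture, good to about 4 mm: the middle of the surface that is visible of it).
- optics.tip_of(camera, query): "point" ([x, y, z] in m, in the coordinates of the camera as it stood for that picture, good to about 4 mm: a listed point, or the origin of a listed thing).
The state is a dict: "time": time; "joint_positions": joint angles; "joint_vel": joint speeds; "joint_torque": joint torques, N m; "ee_pos": TCP position; "orientation": TCP orientation; "wrist_force": force on the tool from outside, world axes, zero at the start; "ft_torque": the same for the moment, N m; "gripper_width": opening from 0.0 (shut) to 1.0 (fully open); "gripper_force": force on a finger pad.
Only numpy, scipy, OpenCV 4.12 (cv2) and the standard library are available. Lean on these libraries where they do the work, as an engineer would, in place of code of your own. Each camera call takes 0.05 s, during which the arm holds its last target. There are 200 camera calls.

## Working session

There is one attempt and no reset: what is moved stays moved. The work goes in short steps, Python scripts to look and compute and a tool call to move; the robot and the scene stay as the last step left them, time stands still between calls to the robot, and variables do not carry over. Pictures are saved under pics/ and viewed, at most 10 in all, crops included, and the job is handed in when it is done.

Besides the shell and the picture viewer there is one more tool, called after "Call:" as name(argument=value, ...), one argument or row to a line, values as JSON. move_arm: Moves the arm, as the interface text tells. Its arguments: {"type":"object","properties":{"series":{"type":"array","items":{"type":"array","items":{"type":"number"}}},"grip_force":{"type":"number"}},"required":["series"]}

```bash
mkdir -p pics; cat > h.py <<'E'
import numpy as np, cv2
from workcell import r, optics, order
def pic(n,f):
    im=optics.camera(n); cv2.imwrite('pics/'+f,im); return im
def world(n,p):
    T=np.linalg.inv(np.array(optics.camera_info(n)['world_to_cam'])); return (T@np.r_[p,1])[:3]
E
python3 - <<'E'
from h import *
np.set_printoptions(precision=4,suppress=True)
s=r.get_state(); print(s['time'],s['ee_pos'],s['orientation'],s['wrist_force'])
for n in('top','side'):
    pic(n,n+'1.png')
    for q in('stand','plate','corner_1','window_1','wheel','driver','jar'):
        for d in optics.tip_of(n,q): 
            if d['conf']>.3: print(n,q,round(d['conf'],2),world(n,d['point']))
print(r.get_state()['time'])
E
```

```text
0.0 [0.1979 0.6448 0.3014] [[-0.956   0.2935 -0.0007]
 [ 0.2935  0.956  -0.0021]
 [ 0.0001 -0.0022 -1.    ]] [-0.6059 -0.1066  1.0432]
top plate 0.98 [0.5394 0.0379 0.0293]
top corner_1 0.89 [0.5504 0.1555 0.0403]
top corner_1 0.76 [0.6582 0.0336 0.0371]
top corner_1 0.69 [ 0.5373 -0.0811  0.0388]
top corner_1 0.65 [0.4226 0.037  0.0398]
top window_1 0.94 [0.5463 0.1055 0.0395]
top window_1 0.9 [0.61   0.0342 0.0385]
top window_1 0.64 [ 0.5404 -0.0332  0.0392]
top window_1 0.64 [0.4752 0.039  0.0372]
top window_1 0.58 [ 0.5657 -0.4506 -0.0015]
top wheel 0.55 [ 0.4901  0.4252 -0.0022]
top driver 0.65 [ 0.5636 -0.4499 -0.0013]
top jar 0.83 [0.777  0.0986 0.0014]
side plate 0.59 [0.5412 0.0373 0.0309]
side corner_1 0.97 [ 0.5317 -0.0806  0.0376]
side corner_1 0.93 [0.4252 0.038  0.0371]
side corner_1 0.82 [0.5472 0.158  0.0382]
side corner_1 0.66 [0.6632 0.0349 0.0385]
side corner_1 0.59 [ 0.5384 -0.0346  0.0346]
side window_1 0.85 [0.6132 0.0326 0.0425]
side window_1 0.82 [ 0.5406 -0.0314  0.0347]
side window_1 0.82 [0.4708 0.037  0.0379]
side window_1 0.77 [0.5465 0.1005 0.0395]
side window_1 0.65 [0.4891 0.434  0.0026]
side wheel 0.94 [0.4868 0.4297 0.0015]
side driver 0.72 [ 0.5663 -0.4497 -0.0021]
side jar 0.76 [ 0.7795  0.1002 -0.0011]
0.8
```

View pics/top1.png

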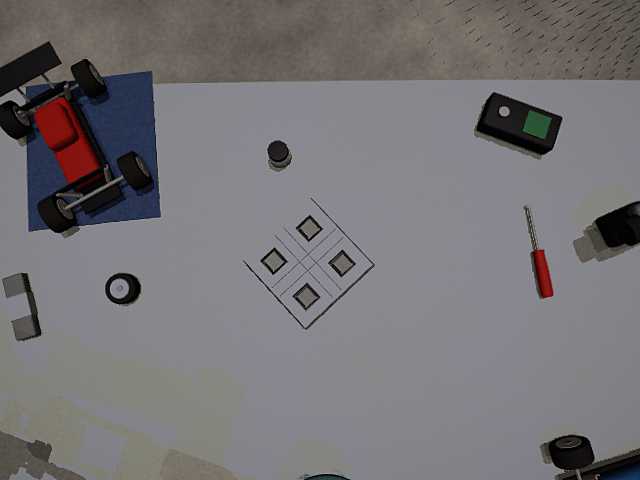

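View pics/side1.png

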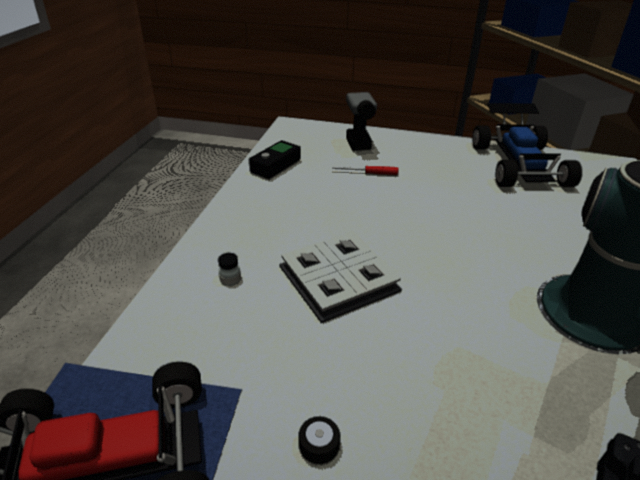

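The top view shows the plate as a diamond centred near px (308,263). Its corners are at about (308,198), (374,265), (306,328) and (244,262), and all four leaves stand. The jar is at (279,153), the wheel at (122,288) and the driver at (540,250). The side view agrees and the path is clear. I'll move above the left corner with the fingers shut.

Call:
move_arm(
  series=[
    [0,0,-2.5,-0.478,-0.362,0.16,0],
    [0,0,-2.5,-0.478,-0.362,0.16,0],
    [0,0,-2.5,-0.478,-0.362,0.16,0],
    [0,0,-2.5,-0.478,-0.362,0.16,0],
    [0,0,-2.5,-0.478,-0.362,0.16,0],
    [0,0,-2.5,-0.478,-0.362,0.16,0],
    [0,0,-2.5,-0.478,-0.362,0.16,0],
    [0,0,-2.5,-0.478,-0.362,0.16,0],
    [0,0,-2.5,-0.478,-0.362,0.16,0],
    [0,0,-2.5,-0.478,-0.362,0.16,0],
    [0,0,-2.5,-0.478,-0.362,0.16,0],
    [0,0,-2.5,-0.478,-0.362,0.16,0],
    [0,0,-2.5,-0.478,-0.362,0.16,0],
    [0,0,-2.5,-0.478,-0.362,0.16,0],
    [0,0,-2.5,-0.478,-0.362,0.16,0],
    [0,0,-2.5,-0.478,-0.362,0.16,0],
    [0,0,-2.5,-0.478,-0.362,0.16,0],
    [0,0,-2.5,-0.478,-0.362,0.16,0],
    [0,0,-2.5,-0.478,-0.362,0.16,0],
    [0,0,-2.5,-0.478,-0.362,0.16,0],
  ],
)

```text
time: 2.47
ee_pos: [0.5483, 0.1603, 0.1432]
orientation: [[-0.999, 0.034, 0.001], [0.034, 0.999, 0.0], [-0.001, 0.0, -1.0]]
wrist_force: [-1.1, -0.0, 0.7]
gripper_width: 0.005
gripper_force: 0.0
```

Call:
move_arm(
  series=[
    [0,0,0,0,-0.002,0.02,0],
    [0,0,0,0,-0.002,0.034,0],
    [0,0,0,0,-0.002,0.038,0],
    [0,0,0,0,-0.002,0.039,0],
    [0,0,0,0,-0.002,0.04,0],
    [0,0,0,0,-0.002,0.041,0],
    [0,0,0,0,-0.002,0.042,0],
    [0,0,0,0,-0.002,0.042,0],
    [0,0,0,0,-0.002,0.042,0],
  ],
)

```text
time: 3.22
ee_pos: [0.5494, 0.1575, 0.1018]
orientation: [[-0.999, 0.036, 0.002], [0.036, 0.999, 0.001], [-0.002, 0.001, -1.0]]
wrist_force: [-1.6, 3.0, 3.6]
gripper_width: 0.006
gripper_force: 1.9
```

Call:
move_arm(
  series=[
    [0,0,0,0,0,0.0005,0],
    [0,0,0,0,0,0.001,0],
    [0,0,0,0,0,0.0015,0],
    [0,0,0,0,0,0.0015,0],
    [0,0,0,0,0,0.0015,0],
  ],
)

```text
time: 3.63
ee_pos: [0.5494, 0.1571, 0.0996]
orientation: [[-0.999, 0.036, 0.002], [0.036, 0.999, 0.0], [-0.002, 0.0, -1.0]]
wrist_force: [1.2, 2.9, 3.9]
gripper_width: 0.0
gripper_force: 2.0
```

Call:
move_arm(
  series=[
    [0,0,0,0,0,0.0005,0],
    [0,0,0,0,0,0.001,0],
    [0,0,0,0,0,0.0015,0],
    [0,0,0,0,0,0.0015,0],
    [0,0,0,0,0,0.0015,0],
  ],
)

```text
time: 4.05
ee_pos: [0.5495, 0.1572, 0.0988]
orientation: [[-0.999, 0.036, 0.001], [0.036, 0.999, 0.0], [-0.001, 0.001, -1.0]]
wrist_force: [-0.0, 4.2, 9.5]
gripper_width: 0.006
gripper_force: 4.8
```

```bash
python3 - <<'E'
from h import *
s=r.get_state(); print(s['ee_pos'],s['wrist_force'])
im=optics.camera('side'); cv2.imwrite('pics/s2.png',cv2.resize(im[220:340,250:430],None,fx=4,fy=4))
E
```

```text
[0.54947019 0.1572061  0.09884342] [-4.22538103e-03  4.16792904e+00  9.45741022e+00]
```

View pics/s2.png

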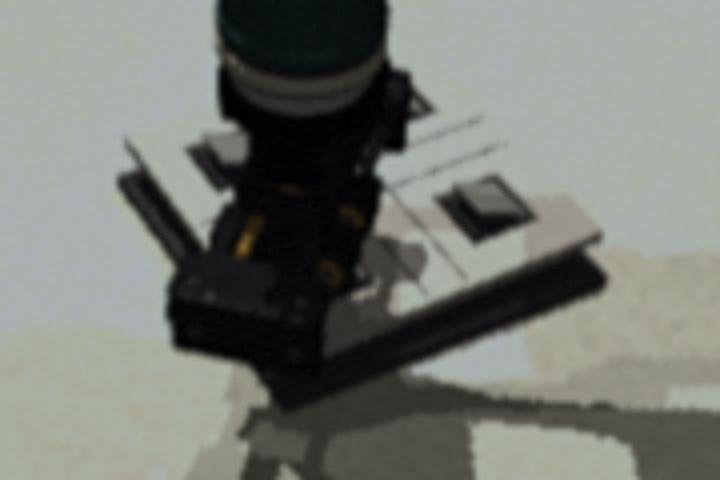

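The crop shows the gripper over the near-left corner at about (280,360), with the leaves in view still standing. The force held at about 3.7 N over 2 mm and then rose, which fits a dip meeting its stop. I'll press a little more to be sure, then raise and check the opposite corner for contrast.

Call:
move_arm(
  series=[
    [0,0,0,0,0,0.0005,0],
    [0,0,0,0,0,0.001,0],
    [0,0,0,0,0,0.0015,0],
    [0,0,0,0,0,0.0015,0],
    [0,0,0,0,0,0.0015,0],
  ],
)

```text
time: 4.52
ee_pos: [0.5496, 0.1573, 0.0985]
orientation: [[-0.999, 0.036, 0.001], [0.036, 0.999, 0.0], [-0.001, 0.001, -1.0]]
wrist_force: [-5.2, 3.6, 16.3]
gripper_width: 0.008
gripper_force: 8.3
```

Call:
move_arm(
  series=[
    [0,0,0,0,0,-0.01,0],
    [0,0,0,0,0,-0.05,0],
    [0,0,0,0.004,-0.09,-0.05,0],
    [0,0,0,0.008,-0.16,-0.05,0],
    [0,0,0,0.008,-0.24,-0.05,0],
    [0,0,0,0.006,-0.24,-0.05,0],
    [0,0,0,0.006,-0.24,-0.05,0],
    [0,0,0,0.006,-0.24,-0.05,0],
    [0,0,0,0.006,-0.24,-0.05,0],
    [0,0,0,0.006,-0.24,-0.05,0],
    [0,0,0,0.006,-0.24,-0.02,0],
    [0,0,0,0.006,-0.24,-0.007,0],
    [0,0,0,0.006,-0.24,-0.006,0],
    [0,0,0,0.006,-0.24,-0.005,0],
    [0,0,0,0.006,-0.24,-0.004,0],
    [0,0,0,0.006,-0.24,-0.003,0],
    [0,0,0,0.006,-0.24,-0.003,0],
    [0,0,0,0.006,-0.24,-0.003,0],
  ],
)

```text
time: 6.02
ee_pos: [0.5341, -0.0817, 0.1021]
orientation: [[-0.999, 0.033, -0.002], [0.033, 0.999, -0.001], [0.002, -0.001, -1.0]]
wrist_force: [-9.6, -0.8, 24.3]
gripper_width: 0.004
gripper_force: 12.0
```

The opposite corner is hard: 24 N at z 0.102. The left corner dipped to 0.0985, so the left one rocks. Next I'll press its leaf.

Call:
move_arm(
  series=[
    [0,0,0,0,0,-0.02,0],
    [0,0,0,0,0,-0.05,0],
    [0,0,0,-0.002,0.08,-0.05,0],
    [0,0,0,-0.005,0.189,-0.05,0],
    [0,0,0,-0.005,0.189,-0.05,0],
    [0,0,0,-0.005,0.189,-0.05,0],
    [0,0,0,-0.005,0.189,-0.05,0],
    [0,0,0,-0.005,0.189,-0.05,0],
    [0,0,0,-0.005,0.189,-0.05,0],
    [0,0,0,-0.005,0.189,-0.03,0],
    [0,0,0,-0.005,0.189,-0.02,0],
    [0,0,0,-0.005,0.189,-0.017,0],
    [0,0,0,-0.005,0.189,-0.014,0],
    [0,0,0,-0.005,0.189,-0.011,0],
    [0,0,0,-0.005,0.189,-0.009,0],
    [0,0,0,-0.005,0.189,-0.007,0],
    [0,0,0,-0.005,0.189,-0.006,0],
    [0,0,0,-0.005,0.189,-0.005,0],
    [0,0,0,-0.005,0.189,-0.0045,0],
    [0,0,0,-0.005,0.189,-0.0045,0],
  ],
)

```text
time: 7.68
ee_pos: [0.5466, 0.1062, 0.1054]
orientation: [[-0.999, 0.038, 0.001], [0.038, 0.999, 0.002], [-0.001, 0.002, -1.0]]
wrist_force: [-2.7, 4.0, 7.0]
gripper_width: 0.005
gripper_force: 4.0
```

Call:
move_arm(
  series=[
    [0,0,0,0,0,0.0005,0],
    [0,0,0,0,0,0.001,0],
    [0,0,0,0,0,0.0015,0],
    [0,0,0,0,0,0.002,0],
    [0,0,0,0,0,0.002,0],
    [0,0,0,0,0,0.002,0],
  ],
)

```text
time: 8.18
ee_pos: [0.5467, 0.1062, 0.1053]
orientation: [[-0.999, 0.038, 0.001], [0.038, 0.999, 0.002], [-0.001, 0.002, -1.0]]
wrist_force: [-7.2, 3.2, 20.3]
gripper_width: 0.001
gripper_force: 10.3
```

It is hard at z 0.105, the flat height. I'll hold briefly, then lift clear and look.

Call:
move_arm(
  series=[
    [0,0,0,0,0,0,0],
    [0,0,0,0,0,0,0],
    [0,0,0,0,0,0,0],
    [0,0,0,0,0,-0.01,0],
    [0,0,0,0,0,-0.04,0],
    [0,0,0,0,0,-0.1,0],
    [0,0,0,0,0,-0.2,0],
    [0,0,0,0.1,0.2,-0.2,0],
    [0,0,0,0.1,0.3,-0.2,0],
    [0,0,0,0.1,0.3,-0.2,0],
    [0,0,0,0.1,0.3,-0.2,0],
    [0,0,0,0.1,0.3,-0.2,0],
    [0,0,0,0.1,0.3,-0.2,0],
    [0,0,0,0.1,0.3,-0.2,0],
    [0,0,0,0.1,0.3,-0.2,0],
    [0,0,0,0.1,0.3,-0.2,0],
    [0,0,0,0.1,0.3,-0.2,0],
    [0,0,0,0.1,0.3,-0.2,0],
    [0,0,0,0.1,0.3,-0.2,0],
    [0,0,0,0.1,0.3,-0.2,0],
  ],
)

```text
time: 9.85
ee_pos: [0.4572, 0.4077, 0.3011]
orientation: [[-0.999, 0.038, -0.001], [0.038, 0.999, -0.001], [0.001, -0.001, -1.0]]
wrist_force: [-1.0, 0.1, 0.4]
gripper_width: 0.006
gripper_force: 0.0
```

```bash
python3 - <<'E'
from h import *
print(r.get_state()['ee_pos'],r.get_state()['wrist_force'])
a=optics.camera('side')[210:330,260:420]; b=optics.camera('top')[190:340,230:390]
cv2.imwrite('pics/f.png',np.hstack([cv2.resize(a,(500,375)),cv2.resize(b,(300,375))]))
E
```

```text
[0.45719711 0.40767493 0.30107298] [-0.96974623  0.14894019  0.43125228]
```

View pics/f.png

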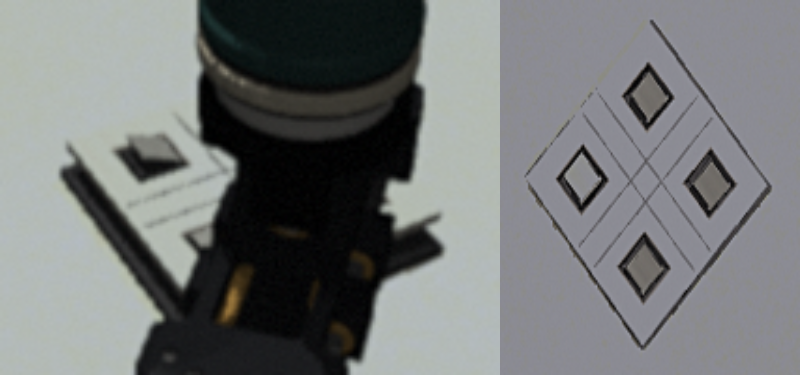

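The top crop shows the left leaf at (582,178) lying flat, now bright. The other three, at (648,97), (710,183) and (643,267), still stand and are shaded grey. The plate is in place and the arm touches nothing, so I'm handing in.

```bash
python3 -c "
from h import *
print(order.hand_in())"
```

```text
the job is handed in; nothing more can be done
None
```

I found the rocking corner (the robot's left, about 3.5 mm of dip), pressed its shim leaf flat, left the other three leaves standing and the plate in its stand, and handed the job in; no verdict came back, two corners were never pressed, and I did not re-image the wheel, screwdriver or jar, though the arm never came down near them.

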